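# Switch the ball sorter over and run the batch

## Task

The ball sorter on the bench is set to the wrong side for the next batch: with a fingertip, rock its seesaw gate over the pivot so that it leans to the other chute and stays there. Then press the black pad of the drop stop right down and keep it down until all three waiting steel balls have run through into the tub below that other chute, and let the pad come up again. Work by touch alone: pick nothing up, keep your hand off the balls, and leave everything lying round the sorter where it is.

Things in the scene. Friction and masses are not known exactly. Their poses are not given: they have to be found in the camera images.
- sorter: gravity ball sorter of aluminium sheet on a plywood base plate 400 x 280 x 12 mm (x from -95 to 305 mm), fixed to the bench. Origin on the bench right below the gate's pivot; x points away from the robot up the infeed, y to the left along the gate, z up; it may stand turned by up to about 12 degrees
- lip (a point): lower end of the infeed channel's floor, 26 mm beyond the pivot (sorter x) and 182 mm above the bench, where balls drop into the middle of the gate. The straight channel, 34 mm wide with 24 mm walls, rises from here at 10 degrees along sorter x to x = 297 mm; its highest point is 254 mm above the bench
- mouth_left (a point): lower end of the left chute's floor, 178 mm to the left of the pivot, 111 mm above the bench, over the left tub. The chute, 58 mm wide, centred on sorter x = 0, leads here from the left end of the gate (103 mm left of the pivot); its walls are at most 158 mm above the bench
- mouth_right (a point): the same for the right chute, over the right tub
- gate (a joint): seesaw gate, a trough 220 mm long, pivoted in the middle about the sorter's x axis 130 mm above the bench. In rad: +0.22 = left end down (balls run left), -0.22 = right end down. Top-heavy (steel weight disc on its front wall): it rests only at either stop and falls over by itself once past level (0); about 0.6 N on the raised tab rocks it. It may lean either way at the start
- tab_left (a point): middle of the upper face of the left press tab, a flat 44 x 34 mm tab on the robot's side of the gate: sorter x = -50, y = 88 mm and 30 mm above the pivot when the gate is level. 178 mm above the bench when raised (gate leans right), 140 mm when down. Pressing the raised tab down by some 25 mm takes the gate past level; free space above and in front
- tab_right (a point): the same for the right tab (88 mm to the right of the pivot); 178 mm above the bench when the gate leans left (raised), 140 mm when it leans right
- stop (a joint): drop stop, a steel blade standing up through the floor of the infeed channel. In m: 0 = up (holds the balls back), grows as its pad is pressed straight down, 0.024 = bottomed. From 0.018 on the blade is below the floor and the balls roll over it; all three need about 2 s to reach the tub. A spring (2 N at the top, 4.6 N at the bottom) lifts it when let go
- pad (a point): middle of the top of the stop's black round push pad, 30 mm across, 62 mm to the right of the infeed channel's middle and 149 mm beyond the pivot, 246 mm above the bench when up; 20 to 23 mm of travel down releases the balls. Free space above it
- ball_1: steel ball 24 mm in diameter, 57 g, first in the queue behind the stop; origin at its centre; not to be touched
- ball_2: the same, second in the queue
- ball_3: the same, last in the queue
- tub_left: open white plastic tub 105 x 135 x 98 mm below the mouth of the left chute, empty, held in place on the bench; origin at the centre of its underside, its x the 105 mm side
- tub_right: the same below the mouth of the right chute
- superglue: small glue bottle with a tall cap, 33 x 33 x 88 mm, standing on the sorter's base plate right of the infeed; origin under its middle (as for all that follow)
- hex_keys: folding hex key set 22 x 108 x 28 mm, loose on the bench
- screwdriver: screwdriver 188 mm long, lying on the bench between the sorter and the robot
- steel_block: machined steel block 40 x 60 x 30 mm with bores, on the front edge of the sorter's base plate
- kraft_carton: small brown carton 60 x 85 x 62 mm, on the bench right of the infeed
- bolt: hex bolt 43 mm long standing on its head, on the sorter's base plate left of the infeed
- spool: solder spool 46 mm across, 28 mm high, lying on the sorter's base plate left of the infeed

How it is judged:
By the outcome, as a careful person would: the job done as asked, in the order asked, and still so for the second after the job is handed in, with the robot touching nothing.
It also fails if it takes over 48 s, if anything falls off the work surface, if the arm or the gripper's body presses on something with over 40 N, if the wrist force passes 120 N, or if a joint passes its speed limit or range.

## Robot

A 6-joint arm with a two-finger parallel gripper is mounted at the origin on the work surface; the furniture and walls round the work are solid. World frame = base frame: x ahead of the robot, y to its left, z up, the work surface at z = 0. Lengths are in m, angles in degrees, forces in N, time in s.
With the tool pointing down it reaches from about 0.3 to 0.75 m from the base axis. Payload 8.5 kg.
Tool frame: the origin (TCP) lies midway between the tips of the shut fingers; the grasp point (between the pads) lies env.tcp_to_grasp behind it (env.tcp_to_grasp is the distance from the TCP to the grasp point, in m); z points along the fingers, y is the line along which they close (so a half turn about z gives the same grasp; the last joint's range is limited). The gripper opens to 85 mm and grips with 20 to 120 N. Pads are 22 mm wide; open, the fingers measure 114 mm over their backs; the gripper's body (76 mm by 85 mm) begins 54 mm behind the grasp point. The pads swing forward as they close: fully open they stand 13 mm farther back than shut.
Start: joints at [54.7, 21.807, 74.336, -0, 83.858, -12.336], TCP at [0.215, 0.506, 0.231] pointing down, gripper open.
Joint ranges: [-178.18, 178.18], [-50.72, 133.34], [12.68, 142.11], [-81.47, 261.47], [9.98, 163.14], [-165.26, 165.26]. Speed limits (degrees/s): [136.94, 136.94, 180, 180, 180, 180].

## Interface

Orientations are given as a 3x3 rotation matrix whose columns are the frame's x, y, z axes.
In Python, from rig import observe, optics, job, env gives the robot as it stands. The module is installed in compiled form; this text tells all that it offers.
- The arm moves only by the shell command python3 -m jog 'ROWS' [FORCE]. ROWS is JSON, a list of rows, each a list of 7 numbers: the turn, a rotation vector about the tool's x, y, z in rad, then the shift along the tool's x, y, z in m, then the opening in per cent of the stroke, from 0 (shut) to 100 (fully open). A call has 1 to 10 rows; each row shifts and turns the commanded pose from where the row before left it, along the tool's axes as they then stand; what a row does not reach is not made up. A row lasts 1/8 s, in which the tool goes at most 62.5 mm and 10.7 degrees, less where a joint would pass 70% of its speed; a pose out of reach is approached as far as the arm can. A call is refused whole if a number of a shift passes 0.0625 or a number of a turn 0.188, either way. A call with a gripper value outside its range is refused whole. The fingers move at their own pace and stop on an object; FORCE is the grip in N (left out, the last holds). Time passes only in rows, so rows that do not move let the fingers close. It gives the time, the measured TCP pose, the force, the opening and the grip force at its end, in the units of the state.
- observe(): the state, without advancing time (a new reading comes with each control period).
- optics.get_image(name): name is "side" or "top" or "wrist"; returns a dict with "pixels" (480x640x3 uint8, red, green, blue), "mtx" (3x3 intrinsics, pixels), "dist_coeffs" ([k1, k2, p1, p2, k3] as OpenCV has them; the pictures are not rectified), "rvec" (rotation vector, rad) and "tvec" (3), from world to camera coordinates, as OpenCV has them. Camera axes: x right, y down, z forward; pixel columns grow to the right and rows downward; lengths in m; the calibration is good to about 2 mm. A picture is of the moment at which its call begins. There is no depth.
- job.close_job(): hands the job in; it is judged then, once.
The state is a dict: "time_s": time; "q": joint angles; "qvel": joint speeds; "joint_efforts": joint torques, N m; "position": TCP position; "tool_rot": TCP orientation; "ft_force": force on the tool from outside, world axes, zero at the start; "wrist_torque": the same for the moment, N m; "grip_width": finger opening in m; "gripper_force": force on a finger pad.
Only numpy, scipy, OpenCV 4.12 (cv2) and the standard library are available. Lean on these libraries where they do the work, as an engineer would, in place of code of your own. Each camera call takes 0.05 s, during which the arm holds its last target. There are 200 camera calls.

## Working session

There is one attempt and no reset: what is moved stays moved. The work goes in short steps, Python scripts to look and compute and a shell command to move; the robot and the scene stay as the last step left them, time stands still between calls to the robot, and variables do not carry over. Pictures are saved under pics/ and viewed, at most 10 in all, crops included, and the job is handed in when it is done.

```bash
mkdir -p pics; python3 - <<'E'
from rig import observe, optics, env
import cv2
for n in("top","side"):
    d=optics.get_image(n); cv2.imwrite(f"pics/{n}0.png",d["pixels"][:,:,::-1]); print(n,cv2.Rodrigues(d["rvec"])[0].round(3).tolist(),d["tvec"],d["mtx"].tolist(),d["dist_coeffs"])
s=observe(); print(s); print(env.tcp_to_grasp)
E
```

```text
top [[-0.01, -1.0, 0.015], [-0.991, 0.008, -0.13], [0.13, -0.016, -0.991]] [0.01636941 0.57874824 1.3735988 ] [[510.152385964466, 0.0, 321.8809546287852], [0.0, 510.152385964466, 242.70359844484867], [0.0, 0.0, 1.0]] [-0.09573851  0.          0.          0.          0.        ]
side [[0.994, -0.113, 0.002], [-0.061, -0.543, -0.838], [0.096, 0.832, -0.546]] [-0.55339991  0.19501786  0.98885597] [[472.402919665693, 0.0, 313.5623642224499], [0.0, 472.402919665693, 244.99365502241292], [0.0, 0.0, 1.0]] [0.00968555 0.         0.         0.         0.        ]
{'time_s': 0.1, 'q': array([ 5.46979620e+01,  2.18372184e+01,  7.43773666e+01,  4.84509585e-04,
        8.38566401e+01, -1.23379720e+01]), 'qvel': array([-0.01887544, -0.10722309, -0.18294448,  0.0419815 , -0.01489579,
        0.05315585]), 'joint_efforts': array([ 4.63902194e-03, -4.49218404e+01, -2.31657869e+01, -9.41959411e-05,
        3.65053536e-03,  3.50440146e-06]), 'position': array([0.2144608 , 0.50620182, 0.2307906 ]), 'tool_rot': array([[-9.20749272e-01,  3.90154140e-01, -7.25238514e-04],
       [ 3.90154718e-01,  9.20748759e-01, -1.00966474e-03],
       [ 2.73837582e-04, -1.21260331e-03, -9.99999227e-01]]), 'ft_force': array([ 0.06143173, -0.8154389 ,  0.11855036]), 'wrist_torque': array([-0.0349813 , -0.05656207,  0.01324774]), 'gripper_force': 0.0, 'grip_width': 0.08524573174460782}
0.0187
```

View pics/top0.png

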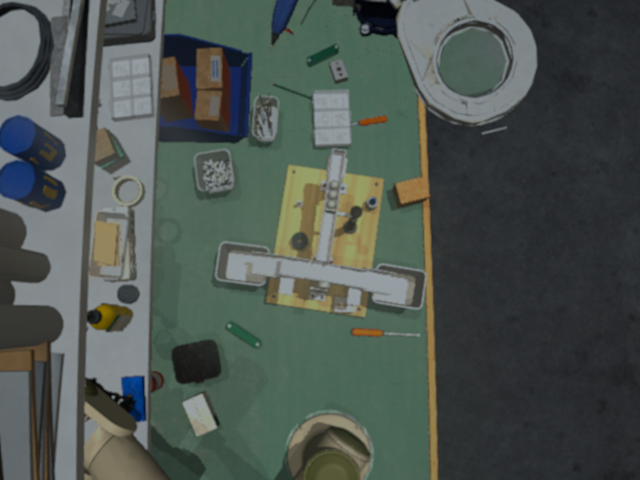

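View pics/side0.png

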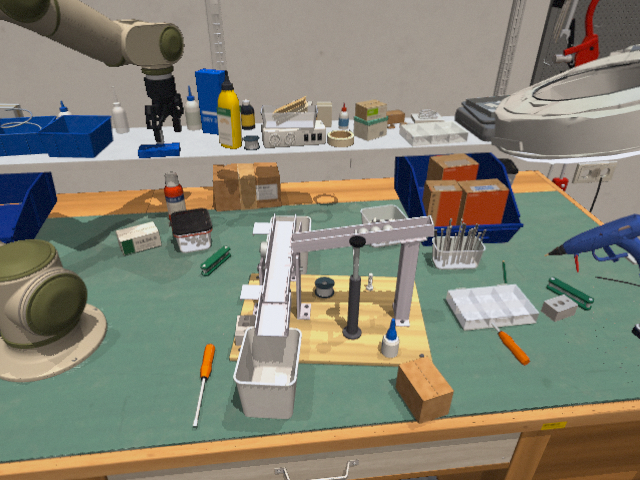

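The top view shows the sorter turned slightly, with the gate running from about (245,262) to (405,285), the infeed up to (337,150) and the pad near (355,211). In the side view the pad is at (358,241) and the tabs are near (262,230) and (250,292). I'll enlarge both.

```bash
python3 - <<'E'
import cv2, numpy as np
a=cv2.imread("pics/top0.png")[140:330,210:435]; b=cv2.imread("pics/side0.png")[200:400,225:445]
cv2.imwrite("pics/tc.png",cv2.resize(a,None,fx=3.5,fy=3.1,interpolation=cv2.INTER_CUBIC)); cv2.imwrite("pics/sc.png",cv2.resize(b,None,fx=3,fy=3,interpolation=cv2.INTER_CUBIC))
E
```

```text
(no output)
```

View pics/tc.png

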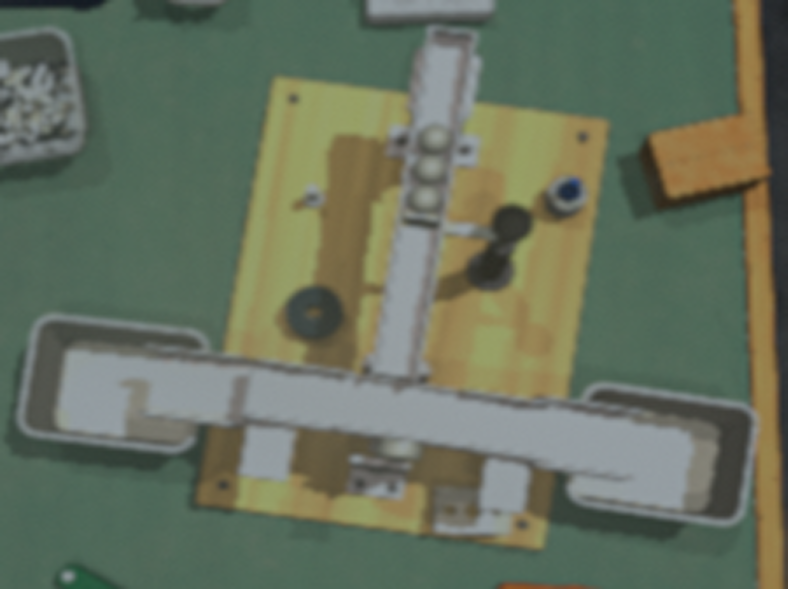

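View pics/sc.png

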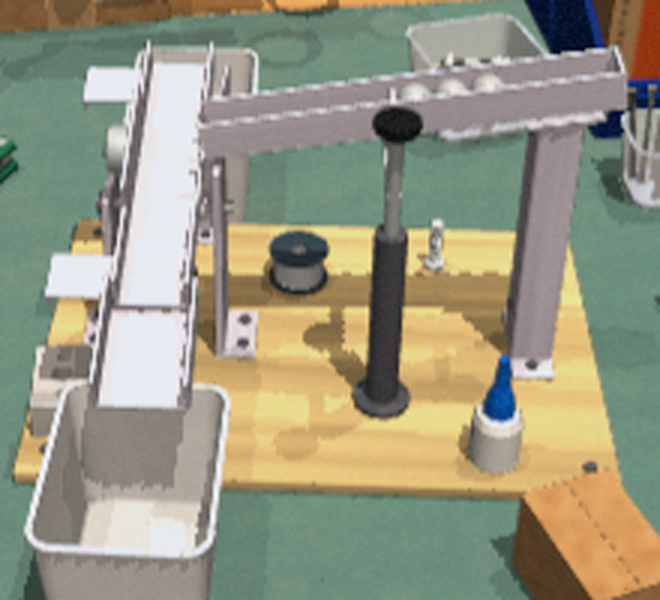

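Crop view: left tab at top (286,285)/side (262,228), right tab at (354,297)/(252,292), pad at (356,212)/(357,240). I'll triangulate these and use the base plate corners for the sorter's pose.

```bash
cat > h.py <<'E'
import numpy as np, cv2
from rig import optics, observe
def ray(d,p):
    R=cv2.Rodrigues(d["rvec"])[0]; t=np.ravel(d["tvec"])
    u=cv2.undistortPoints(np.array([[p]],float),d["mtx"],d["dist_coeffs"])[0,0]
    v=R.T@np.array([*u,1]); return -R.T@t, v/np.linalg.norm(v)
def plane(d,p,z):
    c,v=ray(d,p); return c+v*(z-c[2])/v[2]
def tri(*rs):
    A=sum(np.eye(3)-np.outer(v,v) for c,v in rs); b=sum((np.eye(3)-np.outer(v,v))@c for c,v in rs)
    x=np.linalg.solve(A,b); return x,[np.linalg.norm(np.cross(x-c,v)) for c,v in rs]
E
python3 - <<'E'
from h import *
T=optics.get_image("top");S=optics.get_image("side")
tp=lambda x,y:(210+x/3.5,140+y/3.1); sp=lambda x,y:(225+x/3,200+y/3)
for n,a,b in(("tabL",(267,451),(110,84)),("tabR",(504,487),(80,275)),("pad",(512,222),(397,120))):
    x,e=tri(ray(T,tp(*a)),ray(S,sp(*b))); print(n,x.round(4),np.round(e,4))
C=np.array([plane(T,tp(*c),.012) for c in((275,77),(608,121),(543,548),(196,505))])[:,:2]
L=np.array([[.305,.14],[.305,-.14],[-.095,-.14],[-.095,.14]])
M,_=cv2.estimateAffinePartial2D(L,C); s=np.hypot(M[0,0],M[1,0]); th=np.arctan2(M[1,0],M[0,0])
print("scale",s,"deg",np.degrees(th),"org",M[:,2],(L@M[:,:2].T+M[:,2]-C).round(3).tolist())
R=np.array([[np.cos(th),-np.sin(th)],[np.sin(th),np.cos(th)]]); 
o=C.mean(0)-R@L.mean(0)
for n,p in(("tabL",(-.05,.088)),("tabR",(-.05,-.088)),("pad",(.149,-.062))): print(n,o+R@p)
s=observe();print(s["position"],np.degrees(th))
E
```

```text
tabL [0.4552 0.1021 0.1775] [0.0003 0.0003]
tabR [ 0.4282 -0.0672  0.1392] [0.0025 0.0025]
pad [ 0.6275 -0.0686  0.2425] [0.0014 0.0014]Traceback (most recent call last):
  File "<stdin>", line 8, in <module>
cv2.error: OpenCV(4.12.0) /io/opencv/modules/calib3d/src/ptsetreg.cpp:1108: error: (-215:Assertion failed) count >= 0 && to.checkVector(2) == count in function 'estimateAffinePartial2D'
```

Left tab at z 0.1775 (raised) and right tab at 0.139 (down), so the gate leans right and has to go left. Heights, tab spacing and pad position agree at a yaw of about -9°. I'm moving above the left tab with the gripper closing.

```bash
python3 -m jog '[[0,0,0,-0.047,-0.0341,-0.002,0],[0,0,0,-0.047,-0.0341,-0.002,0],[0,0,0,-0.047,-0.0341,-0.002,0],[0,0,0,-0.047,-0.0341,-0.002,0],[0,0,0,-0.047,-0.0341,-0.002,0],[0,0,0,-0.047,-0.0341,-0.002,0],[0,0,0,-0.047,-0.0341,-0.002,0],[0,0,0,-0.047,-0.0341,-0.002,0],[0,0,0,0,0,0,0],[0,0,0,0,0,0,0]]'; python3 - <<'E'
from h import *
import cv2
w=optics.get_image("wrist");cv2.imwrite("pics/w1.png",w["pixels"][:,:,::-1])
s=observe();print(s["position"],s["tool_rot"].round(4).tolist(),s["grip_width"],s["time_s"],s["ft_force"])
print(w["mtx"],w["dist_coeffs"])
R=cv2.Rodrigues(w["rvec"])[0];t=np.ravel(w["tvec"])
for n,p in(("tabL",(.4552,.1021,.1775)),("tip",s["position"])): print(n,cv2.projectPoints(np.array([p],float),w["rvec"],w["tvec"],w["mtx"],w["dist_coeffs"])[0].ravel())
E
```

```text
time_s: 1.45
position: [0.454, 0.1087, 0.2471]
tool_rot: [[-0.921, 0.391, -0.001], [0.391, 0.921, 0.0], [0.001, 0.0, -1.0]]
ft_force: [-0.1, -0.3, -0.1]
grip_width: 0.0
gripper_force: 0.0
[0.45377171 0.10924782 0.24723094] [[-0.9211, 0.3894, -0.0005], [0.3894, 0.9211, 0.0002], [0.0006, 0.0, -1.0]] -0.00026394036095206294 1.5 [-0.20370501  0.11131013  0.79345048]
[[394.81851057   0.         319.80990889]
 [  0.         394.81851057 231.56105068]
 [  0.           0.           1.        ]] [-0.03867501  0.          0.          0.          0.        ]
tabL [308.58937664 256.00317906]
tip [318.88221536 311.41923342]
```

View pics/w1.png

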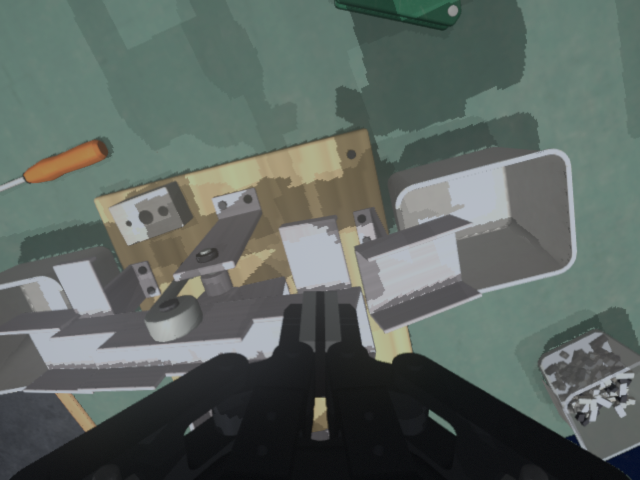

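The wrist view shows the left tab centred at about (317,253), straight under the fingertips (target about (318,260)) and clear of the trough. I'll press it down past level, wait, then lift.

```bash
python3 -m jog '[[0,0,0,0.003,0,0.04,0],[0,0,0,0,0,0.02,0],[0,0,0,0,0,0.01,0],[0,0,0,0,0,0.008,0],[0,0,0,0,0,0.008,0],[0,0,0,0,0,0.008,0],[0,0,0,0,0,0.006,0],[0,0,0,0,0,0,0],[0,0,0,0,0,-0.03,0],[0,0,0,0,0,-0.05,0]]'; python3 - <<'E'
from h import *
w=optics.get_image("wrist");T=optics.get_image("top");S=optics.get_image("side")
a=cv2.resize(w["pixels"],(400,300)); b=cv2.resize(S["pixels"][200:310,225:372],(400,300))
cv2.imwrite("pics/c1.png",np.hstack([a,b])[:,:,::-1]); print(observe()["position"])
E
```

```text
time_s: 2.75
position: [0.451, 0.1096, 0.2276]
tool_rot: [[-0.921, 0.39, -0.003], [0.39, 0.921, 0.0], [0.003, -0.001, -1.0]]
ft_force: [0.4, -0.9, -0.5]
grip_width: 0.0002
gripper_force: 0.0
[0.45250264 0.10967539 0.22943797]
```

View pics/c1.png

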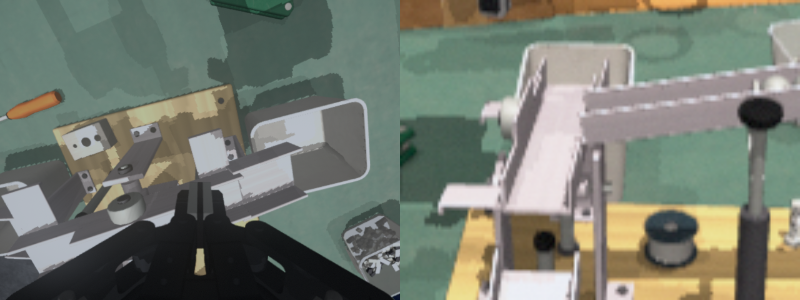

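The gate now leans left: the right tab is up and the left tab is down. Moving up and across to above the pad.

```bash
python3 -m jog '[[0,0,0,0,0,-0.045,0],[0,0,0,-0.0463,-0.0192,-0.005,0],[0,0,0,-0.0463,-0.0192,-0.005,0],[0,0,0,-0.0463,-0.0192,-0.005,0],[0,0,0,-0.0463,-0.0192,-0.005,0],[0,0,0,-0.0463,-0.0192,-0.005,0],[0,0,0,0,0,0,0],[0,0,0,0,0,0,0]]'; python3 - <<'E'
from h import *
w=optics.get_image("wrist");cv2.imwrite("pics/w2.png",w["pixels"][:,:,::-1])
print(observe()["position"],cv2.projectPoints(np.array([(.628,-.069,.246)]),w["rvec"],w["tvec"],w["mtx"],w["dist_coeffs"])[0].ravel())
E
```

```text
time_s: 3.9
position: [0.6269, -0.0687, 0.2962]
tool_rot: [[-0.921, 0.39, -0.002], [0.39, 0.921, 0.001], [0.002, -0.0, -1.0]]
ft_force: [0.2, 0.4, 0.5]
grip_width: 0.0002
gripper_force: 0.0
[ 0.62677709 -0.06831623  0.29673927] [318.64108047 265.41009387]
```

View pics/w2.png

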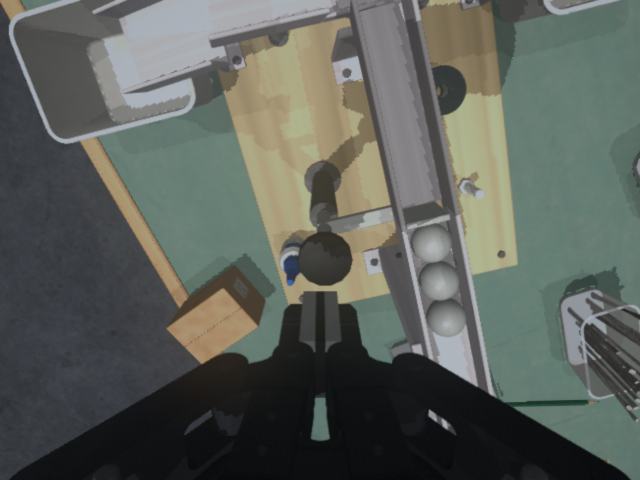

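The wrist view shows the pad at (325,259), within about 4 mm of the spot under the fingertips (319,265), and the balls well clear at (440,280). I'll correct by 2 mm and press.

```bash
python3 -m jog '[[0,0,0,0.002,0.002,0.03,0],[0,0,0,0,0,0.015,0],[0,0,0,0,0,0.008,0],[0,0,0,0,0,0.008,0],[0,0,0,0,0,0.006,0],[0,0,0,0,0,0.0045,0],[0,0,0,0,0,0.001,0],[0,0,0,0,0,0,0]]'
```

```text
time_s: 4.95
position: [0.6263, -0.0663, 0.2251]
tool_rot: [[-0.921, 0.39, 0.001], [0.39, 0.921, 0.0], [-0.0, 0.0, -1.0]]
ft_force: [-1.1, 2.3, 4.5]
grip_width: -0.0001
gripper_force: 2.1
```

```bash
python3 -m jog '[[0,0,0,0,0,0.001,0],[0,0,0,0,0,0,0],[0,0,0,0,0,0,0],[0,0,0,0,0,0,0],[0,0,0,0,0,0,0],[0,0,0,0,0,0,0],[0,0,0,0,0,0,0],[0,0,0,0,0,0,0],[0,0,0,0,0,0,0],[0,0,0,0,0,0,0]]'; python3 -m jog '[[0,0,0,0,0,0,0],[0,0,0,0,0,0,0],[0,0,0,0,0,0,0],[0,0,0,0,0,0,0],[0,0,0,0,0,0,0],[0,0,0,0,0,0,0],[0,0,0,0,0,0,0],[0,0,0,0,0,0,0],[0,0,0,0,0,0,0],[0,0,0,0,0,0,0]]';python3 -m jog '[[0,0,0,0,0,0,0],[0,0,0,0,0,0,0],[0,0,0,0,0,0,0],[0,0,0,0,0,0,0]]'; python3 - <<'E'
from h import *
w=optics.get_image("wrist");S=optics.get_image("side")
a=cv2.resize(w["pixels"],(400,300)); b=cv2.resize(S["pixels"][180:330,225:425],(400,300))
cv2.imwrite("pics/c3.png",np.hstack([a,b])[:,:,::-1])
E
```

```text
time_s: 6.2
position: [0.6263, -0.0664, 0.2238]
tool_rot: [[-0.921, 0.39, 0.0], [0.39, 0.921, 0.0], [-0.0, 0.0, -1.0]]
ft_force: [-0.0, 2.8, 3.7]
grip_width: -0.0001
gripper_force: 2.1
time_s: 7.45
position: [0.6262, -0.0664, 0.2238]
tool_rot: [[-0.921, 0.39, 0.0], [0.39, 0.921, -0.0], [-0.0, 0.0, -1.0]]
ft_force: [0.1, 2.1, 4.0]
grip_width: 0.0001
gripper_force: 2.1
time_s: 7.95
position: [0.6262, -0.0664, 0.2238]
tool_rot: [[-0.921, 0.39, 0.0], [0.39, 0.921, -0.0], [-0.0, -0.0, -1.0]]
ft_force: [0.9, 1.6, 4.5]
grip_width: -0.0005
gripper_force: 2.1
```

View pics/c3.png

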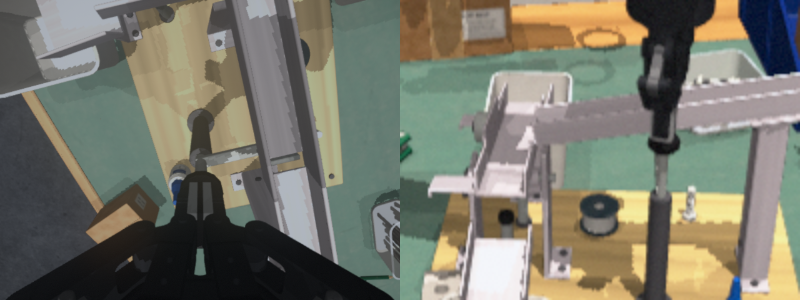

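The channel is empty in the wrist view (around (280,150)) and the gate still leans left. Lifting off, then checking the left tub.

```bash
python3 -m jog '[[0,0,0,0,0,-0.006,0],[0,0,0,0,0,-0.01,0],[0,0,0,0,0,-0.014,0],[0,0,0,0,0,-0.05,0],[0,0,0,0,0,-0.05,0],[0,0,0,0,0,0,0],[0,0,0,0,0,0,0],[0,0,0,0,0,0,0]]'; python3 - <<'E'
from h import *
w=optics.get_image("wrist");T=optics.get_image("top")
a=cv2.resize(w["pixels"],(400,300)); b=cv2.resize(T["pixels"][220:310,210:330],(400,300),interpolation=cv2.INTER_CUBIC)
cv2.imwrite("pics/c4.png",np.hstack([a,b])[:,:,::-1])
E
```

```text
time_s: 9.05
position: [0.6259, -0.0665, 0.3524]
tool_rot: [[-0.921, 0.39, -0.003], [0.39, 0.921, 0.001], [0.003, -0.001, -1.0]]
ft_force: [0.1, 0.9, 0.3]
grip_width: -0.0001
gripper_force: 0.0
```

View pics/c4.png

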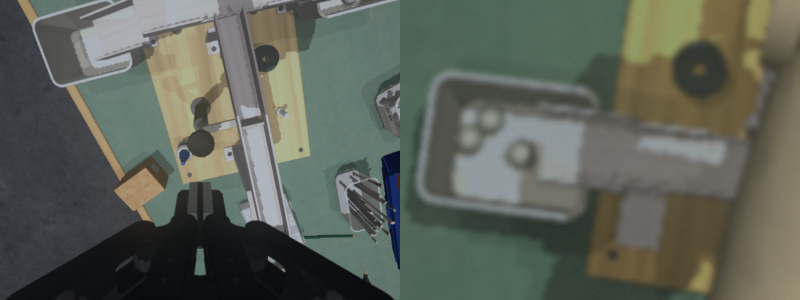

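The pad is up again. Two balls lie at (487,118) and (468,138) in the left tub, and the third is at (520,153). I need to know whether that one is on the tub floor or still on the chute.

```bash
python3 -m jog '[[0,0,0,0,0,0,0],[0,0,0,0,0,0,0],[0,0,0,0,0,0,0],[0,0,0,0,0,0,0]]'; python3 - <<'E'
from h import *
T=optics.get_image("top");S=optics.get_image("side")
f=400/120
for n,p in(("mouthL",(.520,.192,.111)),("mouthL+29x",(.5486,.1874,.111)),("mouthL-29x",(.4914,.1966,.111))):
    u=cv2.projectPoints(np.array([p]),T["rvec"],T["tvec"],T["mtx"],T["dist_coeffs"])[0].ravel(); print(n,u,"crop",400+(u[0]-210)*f,(u[1]-220)*f)
for c in((487,118),(468,138),(520,153)): print(plane(T,(210+(c[0]-400)/f,220+c[1]/f),.016).round(3))
b=cv2.resize(T["pixels"][225:300,210:310],(800,600),interpolation=cv2.INTER_CUBIC)
cv2.imwrite("pics/c5.png",b[:,:,::-1])
E
```

```text
time_s: 9.65
position: [0.6262, -0.0664, 0.3538]
tool_rot: [[-0.921, 0.39, 0.0], [0.39, 0.921, -0.0], [-0.0, -0.0, -1.0]]
ft_force: [0.0, 0.5, 0.3]
grip_width: 0.0003
gripper_force: 0.0
mouthL [253.17947668 261.98286504] crop 543.9315889339667 139.94288346635
mouthL+29x [255.01000879 251.07510015] crop 550.0333626418967 103.58366716546925
mouthL-29x [251.34566954 272.94582275] crop 537.8188984719843 176.48607583686726
[0.548 0.251 0.016]
[0.531 0.267 0.016]
[0.518 0.223 0.016]
```

View pics/c5.png

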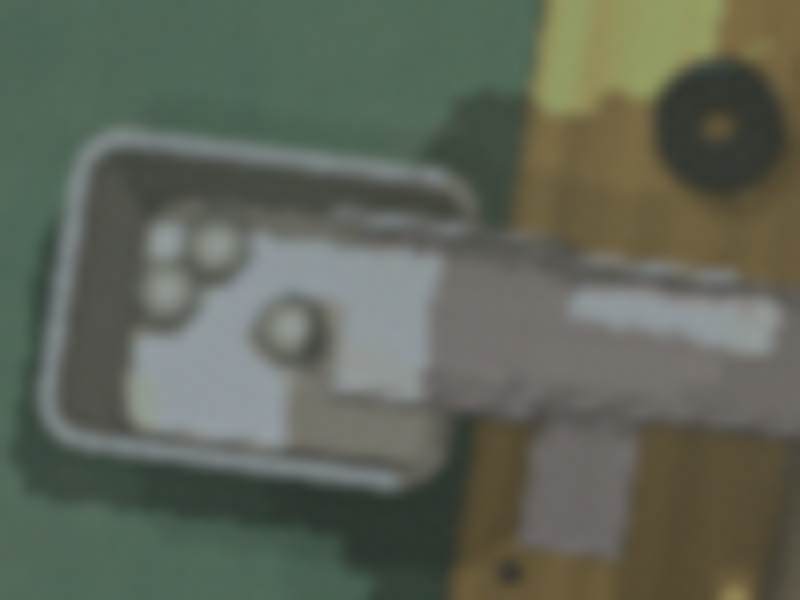

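All three balls are at rest inside the left tub: (215,245), (168,292) and (290,328), each left of the chute mouth edge at x≈340. The robot is touching nothing.

```bash
python3 -c "from rig import job; print(job.close_job())"
```

```text
the job is handed in; nothing more can be done
None
```

I rocked the gate over to the left and held the drop stop down until all three balls had run into the left tub; the pad is up again, the arm is clear, and the job was handed in at about 10 s.

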